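Hang and lock a shelf bracket on the slotted upright beside the microscope

TASK

Hang the loose white shelf bracket on the free slotted upright of the bench rack, in the same row of slots as the bracket already hanging on the other upright: hook all its claws into the slots, then press it down until the orange catch snaps out and locks it. Feel your way in and press firmly but never force it, leave it hanging level and let go of it, and do not disturb the things on the bench.

Things in the scene. Friction and masses are not known exactly. Their poses are not given: they have to be found in the camera images.
- bracket_mid (a point): loose white steel shelf bracket, a U section open below, standing on the bench the way up it will hang: 26 mm wide (grip across this), 150 long, 70 high, 0.36 kg. Point in its mid plane, 35 mm up, 60 mm in front of its back edge, near its balance point. x: to the claws; y: across; z: up. Rear 90 mm full depth, then the underside sweeps up to the nose; lip at the nose 10 mm above the flat top.
- bracket_heel (a point): on the bracket's back edge, mid plane, 12 mm above its underside: level of the lower claws' notches. Axes as bracket_mid. Grey claws, 4 mm thick, stick out 10.5 mm behind the edge: a pair at y = +-11 mm at this level, a like pair 40 mm higher. Each: a neck from notch level to 10 mm above it, at its end a hook hanging 8 mm below the notch; 5.5 mm between back edge and hook.
- bracket: the same bracket; origin under the middle of its back edge, 12 mm below bracket_heel; same axes. Press it down on its flat top close to the upright (within 35 mm of the back edge): pressed further out, the claws bind. An orange thumb tab, 12 x 12 mm, 8 mm high, stands on the top 44 to 56 mm in front of the back edge.
- catch (a joint): the bracket's orange spring catch: 0 m = its two noses, between upper and lower claws, sprung out 5 mm past the back edge; grows as pushed in (9 N to start, 13 N at 5 mm). Entering, they meet the bar between two slots and are pushed in; with the bracket fully down they snap out to 0 into the slots and lock it. Until then their rub holds it up: it takes about 4 to 12 N to press down.
- seat (a point): where bracket_heel should come on the free upright, reckoned from its foot: middle of the front face, at the sill of the slots for the lower claws, 0.144 m above the bench. x: into the upright, as the claws go; z: up. Only nominal: the upright (mast) is clamped in its foot by hand; the true sill is up to 8 mm to either side (y) and up to 3 mm higher or lower; the face (x) is true.
- foot_open: the free upright: grey channel 40 mm wide, top 0.224 m above the bench, 4 mm wall; slots in columns at y = +-11 mm, each 7 wide, 28 high, pitch 40, bars of 12 mm between. Claws enter with the heel 8 to 18 mm above the true sill, then go down onto it. Forcing the bracket against it with over 40 N spoils it. Origin: underside of its dark foot, 22 mm behind the front face; axes as seat.
- mate_heel (a point): heel point (as bracket_heel) of the like bracket already locked on the other upright, about 180 mm beside the free one, on either side of it. Fixed; it reaches 150 mm out towards the robot. Same row of slots as seat.
- petri_dish: clear lidded petri dish with a violet specimen, 92 mm across, 16 mm high; origin under its centre. Leave alone.
- lens_cap: black lens cap, 56 mm across, 10 mm high; origin under its centre. Leave alone.
- eyepiece: black microscope eyepiece standing on end, 42 mm across, 55 mm high; origin under its centre. Leave alone.
- slide_box: blue slide box, 100 x 85 x 28 mm; origin under its centre. Leave alone.
- reagent_bottle: amber bottle, 62 mm across, 150 mm high; origin under its centre. Leave alone.
- specimen_jar: clear jar with white lid, 54 mm across, 70 mm high; origin under its centre. Leave alone.
- tweezers: steel tweezers lying flat, 120 mm long; origin at their middle. Leave alone.

How it is judged:
On the way, in this order (a step that is already met when the one before it is completed fails the run):
1. the claws are in the slots of the right row and the catch is pushed in, before it locks (x of bracket_heel in the frame of seat between -0.0045 and 0.003 m and y of bracket_heel in the frame of seat between -0.012 and 0.012 m and z of bracket_heel in the frame of seat between -0.006 and 0.022 m and value of joint catch above 0.0015 m), for 0.1 s.
2. pressed down until the catch has snapped out (x of bracket_heel in the frame of seat between -0.0045 and 0.003 m and y of bracket_heel in the frame of seat between -0.012 and 0.012 m and z of bracket_heel in the frame of seat between -0.006 and 0.006 m and value of joint catch below 0.001 m), for 0.2 s.
At the end, for the whole second after the job is handed in: The bracket hangs on the free upright in the named row: its heel within 4.5 mm of the front face, 12 mm sideways and 6 mm in height of the nominal seat, within 0.12 rad of upright and 0.15 rad of square, the catch sprung out (under 1 mm), at rest and let go (all of step 2 and angle between bracket_heel's own z axis and vertical below 0.12 rad and angle between the x axis of bracket_heel and the x axis of seat, either way round below 0.15 rad and linear speed of bracket below 0.02 m/s); the robot touches nothing.
It fails at once if while the fingers hold or press it, the bracket is forced against the upright (mast) with more than 40 N (contact force between bracket and mast above 40 N and contact force between the fingers and bracket above 5 N).
It fails at once if a bench bystander moved by more than 30 mm (distance of any of petri_dish, lens_cap, eyepiece, slide_box, reagent_bottle, specimen_jar, tweezers from where it was at the start of the episode above 0.03 m).
It also fails if it takes over 72 s, if anything falls off the work surface, if the arm or the gripper's body presses on something with over 40 N, if the wrist force passes 120 N, or if a joint passes its speed limit or range.

ROBOT

A 7-joint arm with a two-finger parallel gripper is mounted at the origin on the work surface. World frame = base frame: x ahead of the robot, y to its left, z up, the work surface at z = 0. Lengths are in m, angles in rad, forces in N, time in s.
With the tool pointing down it reaches from about 0.4 to 0.875 m from the base axis. Payload 19.3 kg.
Tool frame: the origin (TCP) lies midway between the tips of the shut fingers; the grasp point (between the pads) lies 19 mm behind it (ctrl.grasp_offset is the distance from the TCP to the grasp point, in m); z points along the fingers, y is the line along which they close (so a half turn about z gives the same grasp; the last joint's range is limited). The gripper opens to 85 mm and grips with 20 to 120 N. Pads are 22 mm wide; open, the fingers measure 114 mm over their backs; the gripper's body (76 mm by 85 mm) begins 54 mm behind the grasp point. The pads swing forward as they close: fully open they stand 13 mm farther back than shut.
Start: joints at [1.112, 0.521, -0.036, 1.599, 0.021, 1.021, -0.113], TCP at [0.237, -0.578, 0.231] pointing down, gripper open.
Joint ranges: [-2.91, 2.91], [-0.3, 2.13], [-1.5, 1.42], [0.17, 2.43], [-1.26, 4.41], [0.16, 1.93], [-2.52, 2.52]. Speed limits (rad/s): [1.89, 1.89, 2.39, 2.39, 3.01, 3.01, 3.01].

INTERFACE

Orientations are given as a 3x3 rotation matrix whose columns are the frame's x, y, z axes.
In Python, from bench import ctrl gives the robot as it stands.
- The arm moves only by the tool drive_tool, never from a script. Its argument "series" is one flat list of numbers, 7 for each row, row after row: the turn, a rotation vector about the tool's x, y, z in degrees, then the shift along the tool's x, y, z in mm, then the closure in counts, from 0 (fully open) to 255 (shut). In form: [rx, ry, rz, dx, dy, dz, gripper, rx, ry, rz, dx, dy, dz, gripper, ...]. A call has 1 to 20 rows; each row is the pose to reach, as a shift and turn from the pose commanded when the call began, along the tool's axes at that moment; what a row does not reach only later rows make up. A row lasts 1/8 s, in which the tool goes at most 62.5 mm and 10.7 degrees, less where a joint would pass 70% of its speed; a pose out of reach is approached as far as the arm can. A call with a gripper value outside its range is refused whole. The fingers move at their own pace and stop on an object; the grip force is fixed at half the most. Time passes only in rows, so rows that repeat a pose let the fingers close. It gives the time, the measured TCP pose, the force, the opening and the grip force at its end, in the units of the state.
- ctrl.observe(): the state, without advancing time (a new reading comes with each control period).
- ctrl.snapshot(name): name is "scene" or "side" or "wrist"; returns (picture, depth): 400x640x3 uint8, blue, green, red; 400x640 float32, m along the optical axis (not along the pixel's ray), 0 where there is no reading.
- ctrl.calibration(name): a dict with "intrinsics" (3x3 intrinsics, pixels), "k1" (the pictures are not rectified: a ray, as slopes to the right and down, at radius r is drawn at 1 + k1 r^2 times it, then the intrinsics apply), "R" (3x3) and "t" (3): a world point X has camera coordinates R X + t. Camera axes: x right, y down, z forward; pixel columns grow to the right and rows downward; lengths in m; the calibration is good to about 2 mm. A picture is of the moment at which its call begins: read the wrist's pose just before it. calibration takes no time and is no camera call; for the wrist camera it gives the pose at the moment of the call.
- ctrl.job_done(): hands the job in; it is judged then, once.
Trained networks look in the newest picture that a camera, given by its name, has taken for a name from the list of things; names that differ only in an ending like _2 or _b are one class to them, and where a whole thing is asked for, a point or a joint stands for the part that bears it (a point fixed in the world has none). Each returns a list of dicts, best first, with "confidence" (0 to 1); they miss things now and then, are a little off and sometimes report something else, mostly with a low value. They report only what shows in the picture. A call takes as long as a camera call.
- ctrl.boxes_of(camera, target): "centre" ([column, row] in pixels, amid what is visible of it).
- ctrl.regions_of(camera, target): "region" (400x640 bool, what is visible of it) and "centre" ([column, row] in pixels, amid what is visible of it).
The state is a dict: "time": time; "joint_positions": joint angles; "qvel": joint speeds; "joint_efforts": joint torques, N m; "ee_pos": TCP position; "orientation": TCP orientation; "wrist_force": force on the tool from outside, world axes, zero at the start; "wrist_torque": the same for the moment, N m; "opening": opening from 0.0 (shut) to 1.0 (fully open); "grip_force": force on a finger pad.
Only numpy, scipy, OpenCV 4.12 (cv2) and the standard library are available. Lean on these libraries where they do the work, as an engineer would, in place of code of your own. Each camera call takes 0.05 s, during which the arm holds its last target. There are 200 camera calls.

## Working session

There is one attempt and no reset: what is moved stays moved. The work goes in short steps, Python scripts to look and compute and a tool call to move; the robot and the scene stay as the last step left them, time stands still between calls to the robot, and variables do not carry over. Pictures are saved under pics/ and viewed, at most 10 in all, crops included, and the job is handed in when it is done.

Besides the shell and the picture viewer there is one more tool, called after "Emit:" by a JSON object that holds its "fn" and its "kwargs". drive_tool: Moves the arm, as the interface text tells. Its arguments: {"type":"object","properties":{"series":{"type":"array"}},"required":["series"]}

```bash
mkdir -p pics; ls
cat > h.py <<'E'
import numpy as np, cv2
from bench import ctrl
def deproj(cal,px,d):
    K=np.array(cal["intrinsics"]);px=np.atleast_2d(px).astype(float)
    s=np.c_[(px[:,0]-K[0,2])/K[0,0],(px[:,1]-K[1,2])/K[1,1]]
    u=s.copy()
    for _ in range(20): u=s/(1+cal["k1"]*(u**2).sum(1,keepdims=True))
    P=np.c_[u,np.ones(len(u))]*np.atleast_1d(d)[:,None]
    return (P-np.array(cal["t"]))@np.array(cal["R"])
def cloud(cal,depth,mask):
    v,u=np.nonzero(mask&(depth>0)); return deproj(cal,np.c_[u,v],depth[v,u])
def project(cal,X):
    Xc=np.atleast_2d(X)@np.array(cal["R"]).T+np.array(cal["t"]);s=Xc[:,:2]/Xc[:,2:]
    s=s*(1+cal["k1"]*(s**2).sum(1,keepdims=True));K=np.array(cal["intrinsics"])
    return np.c_[s[:,0]*K[0,0]+K[0,2],s[:,1]*K[1,1]+K[1,2]]
E
cat > a.py <<'E'
from h import *
np.set_printoptions(precision=4,suppress=True)
for c in ["scene","side"]:
    cal=ctrl.calibration(c)
    img,d=ctrl.snapshot(c); cv2.imwrite(f"pics/{c}0.png",img); np.save(f"{c}0.npy",d)
    for n in ["bracket","foot_open","mate_heel","catch","petri_dish","lens_cap","eyepiece","slide_box","reagent_bottle","specimen_jar","tweezers"]:
        try: r=ctrl.regions_of(c,n)
        except Exception as e: print(n,e); continue
        for q in r[:3]:
            if q["confidence"]<.3: continue
            P=cloud(cal,d,q["region"])
            if len(P): print(c,n,round(q["confidence"],2),np.round(q["centre"]),len(P),np.median(P,0),np.percentile(P,2,axis=0),np.percentile(P,98,axis=0))
    print(np.array(cal["R"]).T@-np.array(cal["t"]))
o=ctrl.observe();print(o)
E
python3 a.py
```

```text
pics
scene bracket 0.9 [364. 174.] 1182 [0.5177 0.1942 0.0559] [0.4433 0.1563 0.0045] [0.5773 0.24   0.0761]
scene foot_open 0.98 [275. 316.] 974 [ 0.7146 -0.1927  0.0456] [ 0.6818 -0.2338  0.0238] [ 0.7361 -0.1461  0.049 ]
scene mate_heel 0.6 [326. 229.] 3100 [ 0.6586 -0.0255  0.161 ] [ 0.5095 -0.0476  0.0111] [0.7198 0.0284 0.2234]
scene mate_heel 0.52 [273. 316.] 1042 [ 0.7147 -0.1919  0.0455] [ 0.6809 -0.2352  0.0134] [ 0.736  -0.1453  0.0493]
scene mate_heel 0.36 [239. 190.] 186 [ 0.3833 -0.1138  0.0522] [ 0.3635 -0.1277  0.0098] [ 0.3927 -0.0975  0.0569]
scene petri_dish 0.75 [232. 242.] 1029 [ 0.4858 -0.1863  0.0161] [ 0.4413 -0.2266  0.0016] [ 0.526  -0.1445  0.0192]
scene lens_cap 0.62 [284. 201.] 229 [ 0.4601 -0.0191  0.0079] [ 0.4352 -0.0391  0.0046] [ 0.4857 -0.0014  0.0115]
scene eyepiece 0.81 [240. 190.] 246 [ 0.3825 -0.1121  0.0515] [ 0.3609 -0.1285  0.0056] [ 0.3923 -0.0934  0.0569]
scene slide_box 0.7 [425. 228.] 1377 [0.7256 0.2321 0.0272] [0.6737 0.1954 0.0067] [0.7711 0.2785 0.0308]
scene reagent_bottle 0.95 [471. 174.] 925 [0.6883 0.4098 0.0895] [0.657  0.3964 0.
[... 1854 characters left out ...]
[0.501  0.2098 0.0495] [0.4319 0.1638 0.0011] [0.5666 0.246  0.0738]
[0.0217 0.8036 0.7807]
{'time': 1.2, 'joint_positions': array([ 1.1118,  0.5214, -0.0363,  1.5995,  0.0212,  1.0211, -0.1128]), 'qvel': array([-0.0003, -0.0002, -0.0002, -0.0011, -0.0002,  0.0005,  0.0005]), 'joint_efforts': array([ -0.0002, -92.6855,   1.9786, -37.0248,   0.0181,   0.002 ,
        -0.0001]), 'ee_pos': array([ 0.2369, -0.5783,  0.2313]), 'orientation': array([[ 0.9254,  0.3791, -0.    ],
       [ 0.3791, -0.9254,  0.    ],
       [ 0.    , -0.    , -1.    ]]), 'wrist_force': array([ 0.45  ,  0.0249, -1.2191]), 'wrist_torque': array([0.0841, 0.068 , 0.035 ]), 'grip_force': 0.0, 'opening': 0.9975809074475783}
```

```bash
python3 -c "
import cv2,numpy as np
a=cv2.imread('pics/scene0.png');b=cv2.imread('pics/side0.png')
cv2.imwrite('pics/v1.png',np.vstack([cv2.resize(a[130:380,150:550],(800,500))]))
cv2.imwrite('pics/v2.png',np.vstack([cv2.resize(b[80:330,120:520],(800,500))]))"
```

```text
(no output)
```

View pics/v1.png

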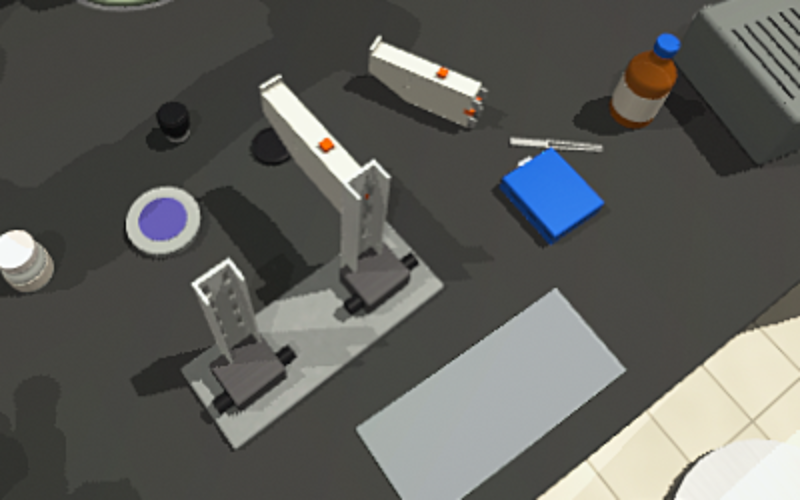

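View pics/v2.png

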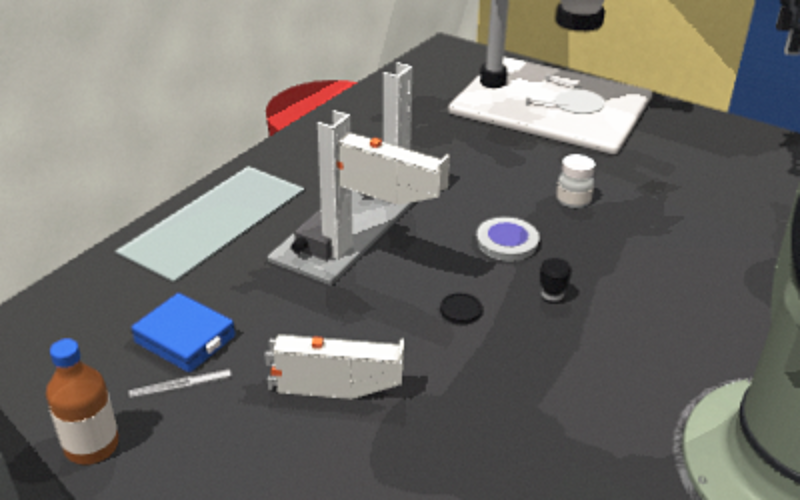

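The mate bracket hangs on the left upright (scene crop ~365,190). The free upright is at ~(230,300), with slots facing the robot. The loose bracket is at ~(425,80), claws pointing right and away. Next I fit the geometry.

```bash
cat > b.py <<'E'
from h import *
np.set_printoptions(precision=4,suppress=True)
P=[]
for c in ["scene","side"]:
    d=np.load(c+"0.npy"); P.append(cloud(ctrl.calibration(c),d,d>0))
def sel(p,lo,hi): return p[((p>lo)&(p<hi)).all(1)]
def rect(n,q):
    if len(q)<15: print(n,len(q));return
    r=cv2.minAreaRect((q[:,:2]*1000).astype(np.float32)); e=np.linalg.svd(q[:,:2]-q[:,:2].mean(0),full_matrices=False)[2][0]
    print(n,len(q),"z",np.median(q[:,2]),"rect",np.round(r[0],1),np.round(r[1],1),"pca deg",np.degrees(np.arctan2(e[1],e[0]))%180, "box",cv2.boxPoints(r).round(0).tolist())
for n,p in zip(["scene","side"],P):
    rect(n+" bench",sel(p,[.4,.05,-.02],[.6,.12,.02]))
    rect(n+" loose top",sel(p,[.42,.14,.064],[.6,.26,.0745]))
    rect(n+" loose tab",sel(p,[.42,.14,.0755],[.57,.26,.09]))
    rect(n+" mate top",sel(p,[.49,-.1,.196],[.69,.05,.206]))
    rect(n+" foot",sel(p,[.66,-.26,.035],[.76,-.13,.055]))
    rect(n+" mast free",sel(p,[.6,-.26,.1],[.78,-.13,.235]))
    rect(n+" mast free top",sel(p,[.6,-.26,.217],[.78,-.13,.235]))
    rect(n+" mate mast top",sel(p,[.6,-.1,.217],[.78,.08,.235]))
E
python3 b.py
```

```text
scene bench 1175 z -0.0001650383453346207 rect [500.2  88.1] [199.7  63.5] pca deg 4.99942343381121 box [[400.0, 120.0], [400.0, 56.0], [600.0, 57.0], [600.0, 120.0]]
scene loose top 477 z 0.06955723763318744 rect [503.4 196.6] [147.7  29.2] pca deg 27.574430966788817 box [[431.0, 175.0], [445.0, 149.0], [575.0, 218.0], [562.0, 244.0]]
scene loose tab 35 z 0.07896214014444745 rect [484.8 185.2] [103.2  26.3] pca deg 27.512633637480164 box [[432.0, 176.0], [443.0, 152.0], [537.0, 195.0], [526.0, 219.0]]
scene mate top 780 z 0.20189409318943885 rect [594.3 -25.4] [174.5  40.1] pca deg 4.489584920902734 box [[505.0, -16.0], [510.0, -55.0], [683.0, -35.0], [679.0, 5.0]]
scene foot 977 z 0.045874788379678684 rect [ 702.1 -191.8] [ 65.9 101.3] pca deg 99.27712643079282 box [[665.0, -144.0], [673.0, -245.0], [739.0, -240.0], [731.0, -139.0]]
scene mast free 639 z 0.17883310189642232 rect [ 680.3 -185.2] [26.9 40.7] pca deg 93.65831524235747 box [[665.0, -166.0], [668.0, -206.0], [695.0, -205.0], [692.0, -164.0]]
scene mast free top 137 z 0.2245505955753505 rect [ 680.5 -185.4] [25.4 40.2] p
[... 756 characters left out ...]
14.0, 230.0]]
side mate top 413 z 0.2004705977455207 rect [587.6 -17.8] [176.3  42.5] pca deg 6.450836130612828 box [[498.0, -2.0], [501.0, -44.0], [677.0, -34.0], [674.0, 9.0]]
side foot 0
side mast free 537 z 0.17107859211921447 rect [ 675.2 -184.3] [28.2 47.5] pca deg 78.82149884481478 box [[659.0, -162.0], [663.0, -209.0], [691.0, -207.0], [688.0, -160.0]]
side mast free top 63 z 0.221565262354902 rect [ 675.2 -185.4] [27.1 45.6] pca deg 99.26148341483588 box [[660.0, -164.0], [664.0, -209.0], [691.0, -207.0], [687.0, -162.0]]
side mate mast top 60 z 0.2212580659648701 rect [662.  -13.9] [42.4 26.2] pca deg 91.8310320274085 box [[649.0, -35.0], [675.0, -35.0], [675.0, 7.0], [649.0, 7.0]]
```

Emit:
{"fn": "drive_tool", "kwargs": {"series": [0,0,0,40,-45,-50,0,0,0,-5.7,554,-619,-50,0,0,0,-5.7,554,-619,-50,0,0,0,-5.7,554,-619,-50,0,0,0,-5.7,554,-619,-50,0,0,0,-5.7,554,-619,-50,0,0,0,-5.7,554,-619,-50,0,0,0,-5.7,554,-619,-50,0,0,0,-5.7,554,-619,-50,0,0,0,-5.7,554,-619,-50,0,0,0,-5.7,554,-619,-50,0,0,0,-5.7,554,-619,-50,0,0,0,-5.7,554,-619,-50,0,0,0,-5.7,554,-619,-50,0,0,0,-5.7,554,-619,-50,0,0,0,-5.7,554,-619,-50,0,0,0,-5.7,554,-619,-50,0,0,0,-5.7,554,-619,-50,0,0,0,-5.7,554,-619,-50,0,0,0,-5.7,554,-619,-50,0]}}

```text
time: 3.7
ee_pos: [0.515, 0.2043, 0.2814]
orientation: [[0.883, 0.469, 0.0], [0.469, -0.883, 0.0], [0.0, 0.0, -1.0]]
wrist_force: [-0.4, -0.3, -1.0]
opening: 1.002
grip_force: 0.0
```

```bash
cat > c.py <<'E'
from h import *
import sys
np.set_printoptions(precision=4,suppress=True)
from b import rect,sel
print("----")
o=ctrl.observe();cal=ctrl.calibration("wrist");img,d=ctrl.snapshot("wrist");cv2.imwrite("pics/w1.png",img);np.save("w1.npy",d)
p=cloud(cal,d,d>0);print(o["ee_pos"],o["orientation"][:,0],"cam",-np.array(cal["R"]).T@np.array(cal["t"]))
rect("bench",sel(p,[.4,.1,-.02],[.65,.3,.01]))
rect("top",sel(p,[.4,.1,.064],[.6,.3,.0745]))
rect("tab",sel(p,[.45,.1,.0755],[.6,.3,.085]))
q=sel(p,[.4,.1,.03],[.65,.3,.06]);rect("claws",q)
hsv=cv2.cvtColor(img,cv2.COLOR_BGR2HSV);m=(hsv[...,0]<15)&(hsv[...,1]>150)&(hsv[...,2]>90);rect("orange",cloud(cal,d,m))
E
python3 c.py | sed -n '/----/,$p'
```

```text
----
[0.515  0.2043 0.2814] [0.8833 0.4689 0.0001] cam [0.5845 0.2406 0.4251]
bench 26078 z 0.00109454152875449 rect [525. 200.] [200. 250.] pca deg 173.01244560389526 box [[400.0, 100.0], [650.0, 100.0], [650.0, 300.0], [400.0, 300.0]]
top 2877 z 0.07105225627461494 rect [508.3 201. ] [156.4  26. ] pca deg 28.28437800365367 box [[433.0, 176.0], [445.0, 153.0], [583.0, 226.0], [571.0, 249.0]]
tab 131 z 0.07933411541123257 rect [525.2 209.8] [12.2 10.8] pca deg 22.933211208433647 box [[517.0, 212.0], [522.0, 202.0], [533.0, 208.0], [528.0, 217.0]]
claws 39 z 0.05220166590464656 rect [573. 236.] [10.7 25.3] pca deg 123.22452002855297 box [[562.0, 245.0], [574.0, 222.0], [584.0, 227.0], [572.0, 250.0]]
orange 63 z 0.16727525613934813 rect [626.3 -12.9] [55.1 10.8] pca deg 20.262718993450648 box [[598.0, -15.0], [601.0, -25.0], [654.0, -11.0], [652.0, -1.0]]
```

View pics/w1.png

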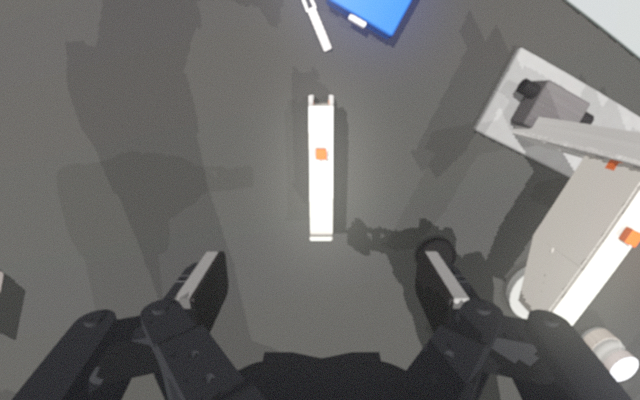

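The bracket is at columns 308–334, rows 95–240, aligned with the tool, with its tab at (321,154). I'll descend and grip.

Emit:
{"fn": "drive_tool", "kwargs": {"series": [0,0,0,2,0,60,0,0,0,0,2,0,120,0,0,0,0,2,0,180,0,0,0,0,2,0,225,0,0,0,0,2,0,250,0,0,0,0,2,0,261,0,0,0,0,2,0,261,0,0,0,0,2,0,261,255,0,0,0,2,0,261,255,0,0,0,2,0,261,255,0,0,0,2,0,261,255,0,0,0,2,0,261,255,0,0,0,2,0,261,255,0,0,0,2,0,261,255]}}

```text
time: 5.5
ee_pos: [0.517, 0.2054, 0.0209]
orientation: [[0.883, 0.469, 0.001], [0.469, -0.883, 0.0], [0.001, 0.0, -1.0]]
wrist_force: [-1.1, -1.2, 8.8]
opening: 0.293
grip_force: 58.7
```

Emit:
{"fn": "drive_tool", "kwargs": {"series": [0,0,0,0,0,-30,255,0,0,0,0,0,-80,255,0,0,0,0,0,-140,255,0,0,0,0,0,-200,255,0,0,0,0,0,-260,255,0,0,0,0,0,-300,255,0,0,5,-30,45,-310,255,0,0,10,-60,90,-310,255,0,0,15,-100,145,-310,255,0,0,20,-140,200,-310,255,0,0,23.5,-180,255,-310,255,0,0,23.5,-210,310,-310,255,0,0,23.5,-223,340,-290,255,0,0,23.5,-223,340,-260,255,0,0,23.5,-223,340,-230,255,0,0,23.5,-223,340,-230,255,0,0,23.5,-223,340,-230,255,0,0,23.5,-223,340,-230,255]}}

```text
time: 7.75
ee_pos: [0.4798, -0.1996, 0.2515]
orientation: [[0.997, 0.078, 0.002], [0.078, -0.997, -0.001], [0.002, 0.001, -1.0]]
wrist_force: [0.2, -0.2, -3.5]
opening: 0.294
grip_force: 60.0
```

```bash
cat > d.py <<'E'
from h import *
import sys
np.set_printoptions(precision=4,suppress=True)
from b import rect,sel
print("----")
n=sys.argv[1]
o=ctrl.observe();cal=ctrl.calibration("wrist");img,d=ctrl.snapshot("wrist");cv2.imwrite(f"pics/{n}.png",img);np.save(n+".npy",d)
p=cloud(cal,d,d>0);print(o["time"],o["ee_pos"],o["orientation"][:,0],"cam",-np.array(cal["R"]).T@np.array(cal["t"]),o["wrist_force"],o["opening"])
rect("free mast top",sel(p,[.62,-.26,.218],[.78,-.13,.232]))
rect("mate mast top",sel(p,[.6,-.08,.218],[.78,.05,.232]))
rect("mate top",sel(p,[.48,-.08,.196],[.67,.05,.207]))
rect("foot",sel(p,[.62,-.27,.035],[.78,-.12,.055]))
rect("rack plate",sel(p,[.6,-.3,.006],[.8,.1,.02]))
f=sel(p,[.63,-.26,.08],[.70,-.13,.215])
z=o["ee_pos"]; q=p[(np.linalg.norm(p[:,:2]-z[:2],axis=1)<.12)&(p[:,2]<z[2]+.06)&(p[:,2]>z[2]-.03)]
rect("mast body",f)
tz=z[2]-.0209+.0705
rect("held top",q[(abs(q[:,2]-tz)<.004)])
rect("held tab",q[(abs(q[:,2]-tz-.0083)<.003)&(q[:,0]>z[0]-.03)])
E
python3 d.py w2 | sed -n '/----/,$p'
```

```text
----
7.75 [ 0.4798 -0.1996  0.2515] [0.9969 0.0781 0.0016] cam [ 0.5579 -0.1934  0.3954] [ 0.2407 -0.1821 -3.4914] 0.29393075039539585
free mast top 0
mate mast top 0
mate top 7533 z 0.20312809064471662 rect [550.8 -25. ] [93.2 29.4] pca deg 5.275363670768996 box [[503.0, -13.0], [505.0, -43.0], [598.0, -36.0], [596.0, -7.0]]
foot 0
rack plate 327 z 0.010826440107338233 rect [637.7 -28.4] [  3.8 141.9] pca deg 93.89547651166588 box [[632.0, 42.0], [640.0, -99.0], [643.0, -99.0], [636.0, 43.0]]
mast body 0
held top 16985 z 0.3017576929064704 rect [ 501.9 -198.3] [74.3 91.8] pca deg 4.193960095430327 box [[462.0, -155.0], [468.0, -246.0], [542.0, -242.0], [536.0, -150.0]]
held tab 6725 z 0.30923593656456166 rect [ 481.8 -199.5] [27.6 98.2] pca deg 94.47095916925241 box [[464.0, -152.0], [472.0, -250.0], [500.0, -247.0], [491.0, -149.0]]
```

View pics/w2.png

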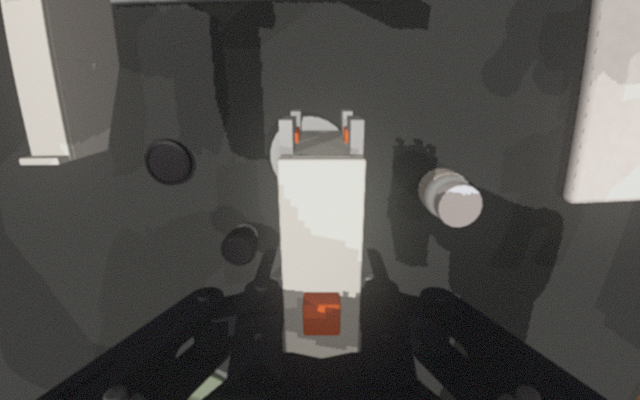

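The camera looks straight down. The held bracket is centred (columns 280–364, claws at rows 110–155), but the mast is out of view ahead. I'll move forward and up.

Emit:
{"fn": "drive_tool", "kwargs": {"series": [0,0,0,20,0,-50,255,0,0,0,60,0,-90,255,0,0,0,85,0,-90,255,0,0,0,85,0,-90,255,0,0,0,85,0,-90,255]}}

```text
time: 8.43
ee_pos: [0.5635, -0.1929, 0.3404]
orientation: [[0.997, 0.078, -0.0], [0.078, -0.997, -0.0], [-0.0, 0.0, -1.0]]
wrist_force: [-0.5, 0.5, -3.2]
opening: 0.292
grip_force: 60.4
```

```bash
python3 d.py w3 | sed -n '/----/,$p'
```

```text
----
8.425 [ 0.5635 -0.1929  0.3404] [ 0.997   0.0779 -0.0004] cam [ 0.6419 -0.1868  0.4841] [-0.5041  0.5241 -3.1804] 0.2918374683715884
free mast top 707 z 0.22606670754622077 rect [ 679.8 -184.9] [24.6 40. ] pca deg 95.59143380845748 box [[666.0, -166.0], [669.0, -206.0], [694.0, -204.0], [690.0, -164.0]]
mate mast top 904 z 0.2246477808821911 rect [666.6 -15.6] [25.8 42.8] pca deg 93.23482857205198 box [[652.0, 5.0], [655.0, -38.0], [681.0, -36.0], [678.0, 7.0]]
mate top 5425 z 0.2031697171900792 rect [587.4 -19.2] [166.1  41. ] pca deg 4.567446467636188 box [[504.0, -1.0], [505.0, -42.0], [671.0, -37.0], [670.0, 4.0]]
foot 1909 z 0.04676347828342294 rect [ 700.4 -191. ] [ 65.9 100.8] pca deg 92.87062605059194 box [[664.0, -143.0], [672.0, -244.0], [737.0, -239.0], [729.0, -138.0]]
rack plate 10664 z 0.013132045615696007 rect [695.8 -99. ] [106.5 300.2] pca deg 90.80634108241263 box [[632.0, 47.0], [653.0, -252.0], [759.0, -245.0], [739.0, 54.0]]
mast body 736 z 0.1755527728135098 rect [ 680.  -185.2] [25.6 40.4] pca deg 96.01295877675675 box [[666.0, -166.0], [669.0, -206.0], [694.0, -204.0], [691.0, -164.0]]
held top 16990 z 0.3905483309399135 rect [ 585.6 -190.8] [74.7 92.4] pca deg 4.131173721827793 box [[544.0, -148.0], [553.0, -240.0], [627.0, -233.0], [618.0, -141.0]]
held tab 6685 z 0.39811075240925575 rect [ 565.6 -192.7] [27.8 97.6] pca deg 94.46784552205395 box [[548.0, -145.0], [556.0, -242.0], [583.0, -240.0], [575.0, -143.0]]
```

View pics/w3.png

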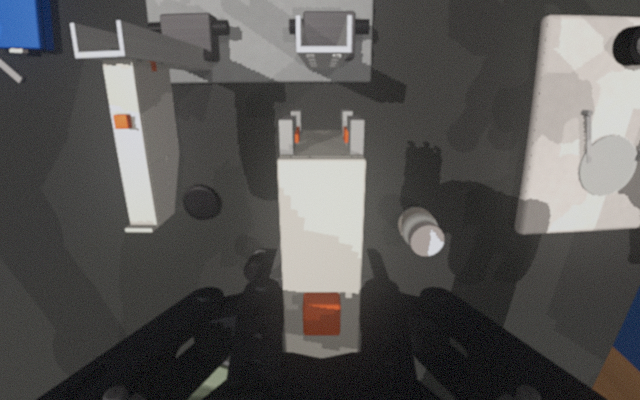

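The mast top is at columns 296–352, row ~48, and the held bracket's back edge at row 157, columns 278–365. They are nearly in line. Next I compute the lateral offset precisely.

```bash
cat > e.py <<'E'
from h import *
np.set_printoptions(precision=4,suppress=True)
cal=ctrl.calibration("wrist");img=cv2.imread("pics/w3.png");d=np.load("w3.npy");o=ctrl.observe()
R=o["orientation"];t=o["ee_pos"]
T=lambda P:(P-t)@R*1000
P=T(deproj(cal,np.c_[np.tile(np.arange(640),400),np.repeat(np.arange(400),640)],d.reshape(-1))).reshape(400,640,3)
g=img.astype(int).sum(2)
for r in (165,200,240,275):
    top=(abs(P[r,:,2]+50)<5)&(np.abs(np.arange(640)-320)<60)&(g[r]>500); c=np.nonzero(top)[0]
    print(r,c[0],c[-1],P[r,c[0]],P[r,c[-1]],"mid y",(P[r,c[0],1]+P[r,c[-1],1])/2)
for c in (290,320,350):
    k=np.nonzero((abs(P[:,c,2]+50)<5)&(g[:,c]>500))[0];print("back edge",c,k[0],P[k[0],c])
m=(abs(P[...,2]-115)<6)&(abs(P[...,1])<40); q=P[m]
print("mast top y",np.percentile(q[:,1],[.5,99.5]),"x",np.percentile(q[:,0],[.5,99.5]),"z",np.median(q[:,2]))
w=q[np.abs(np.abs(q[:,1]-np.median(q[:,1]))<13)]
for y0 in (-12,-6,0,6,12):
    s=q[abs(q[:,1]-y0)<3];print(y0,s[:,0].min(),np.percentile(s[:,0],90))
r,c=np.nonzero((abs(P[...,2]+57)<3)&(img[...,2]>img[...,0]+60)&(np.abs(np.arange(640)-320)<40)[None]);print("tab",P[r,c].mean(0))
f=P[(P[...,2]>122)&(P[...,2]<250)&(abs(P[...,1])<22)&(P[...,0]>90)&(P[...,0]<125)];print("face",len(f),np.median(f,0) if len(f) else 0, )
E
python3 e.py; python3 -c "
import cv2;a=cv2.imread('pics/w3.png');cv2.imwrite('pics/w3c.png',cv2.resize(a[0:170,240:400],(640,680)[::1],interpolation=cv2.INTER_CUBIC)[:600])"
```

```text
165 278 365 [ 56.8968 -12.789  -49.4117] [ 57.0148  12.7603 -49.7754] mid y -0.014372584196975069
200 279 363 [ 46.358  -12.7629 -50.4334] [ 46.0782  12.6331 -49.5155] mid y -0.06489413823746926
240 281 362 [ 32.8867 -12.7122 -50.0136] [ 33.3053  12.6898 -50.7903] mid y -0.01117239422496663
275 283 359 [ 20.1058 -12.5746 -49.819 ] [ 21.097   12.1628 -51.3418] mid y -0.2059054909714675
back edge 290 159 [ 58.7091  -9.1977 -49.4836]
back edge 320 159 [ 58.9415  -0.4235 -50.5571]
back edge 350 159 [ 58.9291   8.2548 -50.4228]
mast top y [-18.7533  20.917 ] x [104.3634 128.7759] z 114.26419027455228
-12 104.22481229383388 108.3002873934244
-6 104.37112691291402 108.31093049226877
0 104.38602130237508 108.37003173191346
6 104.37667424999471 108.37746791124276
12 104.36135259010098 108.40486058089114
tab [ 10.7043  -0.0187 -58.1078]
face 678 [104.4033   1.4419 163.3873]
```

View pics/w3c.png

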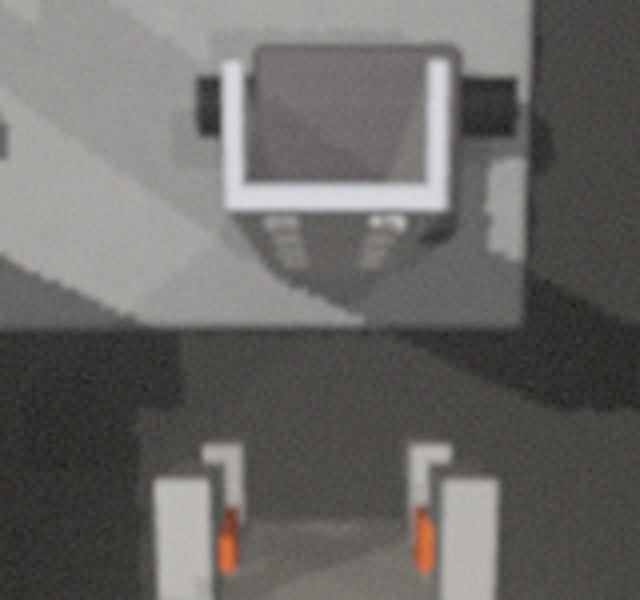

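Mast centre is +1.1 mm in tool y, the face is at x=104.4 against the back edge at ~60, and yaw is square. I need to go down about 173.5 mm, stopping short of the face.

Emit:
{"fn": "drive_tool", "kwargs": {"series": [0,0,0,0,1,50,255,0,0,0,0,1.1,100,255,0,0,0,0,1.1,145,255,0,0,0,0,1.1,168,255,0,0,0,5,1.1,173.5,255,0,0,0,15,1.1,173.5,255,0,0,0,25,1.1,173.5,255,0,0,0,30,1.1,173.5,255,0,0,0,31,1.1,173.5,255,0,0,0,31,1.1,173.5,255,0,0,0,31,1.1,173.5,255]}}

```text
time: 9.85
ee_pos: [0.5948, -0.1916, 0.1669]
orientation: [[0.997, 0.078, -0.0], [0.078, -0.997, -0.0], [-0.0, 0.0, -1.0]]
wrist_force: [-1.1, 0.2, -4.3]
opening: 0.299
grip_force: 60.3
```

```bash
cat > s.py <<'E'
from h import *
import sys
np.set_printoptions(precision=4,suppress=True)
o=ctrl.observe();print(o["time"],o["ee_pos"],o["orientation"][:,0],o["wrist_force"],o["wrist_torque"])
ims=[ctrl.snapshot(c)[0] for c in ("wrist","side","scene")]
w,s,c=ims
cv2.imwrite("pics/"+sys.argv[1]+".png",np.hstack([cv2.resize(w[0:240,200:440],(390,390)),cv2.resize(s[90:210,260:380],(390,390),interpolation=cv2.INTER_CUBIC)]))
E
python3 s.py s1
```

```text
9.85 [ 0.5948 -0.1916  0.1669] [ 0.997   0.0779 -0.0001] [-1.137   0.1709 -4.3277] [-0.027   0.0194  0.0393]
```

View pics/s1.png

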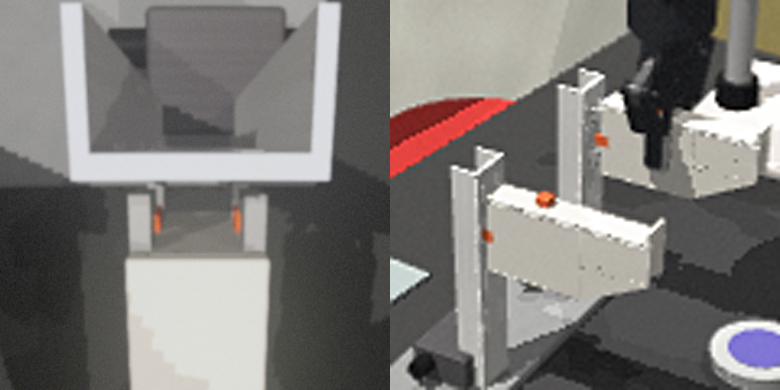

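Left view: the mast (66–335) and bracket (127–269) are centred within ~0.3 mm, with the hooks just short of the face. I'll advance gently.

Emit:
{"fn": "drive_tool", "kwargs": {"series": [0,0,0,1,0,0,255,0,0,0,2,0,0,255,0,0,0,3,0,0,255,0,0,0,4,0,0,255,0,0,0,5,0,0,255,0,0,0,5,0,0,255]}}

```text
time: 10.75
ee_pos: [0.6, -0.1911, 0.1668]
orientation: [[0.997, 0.078, -0.0], [0.078, -0.997, 0.0], [-0.0, -0.0, -1.0]]
wrist_force: [0.5, 0.4, -3.8]
opening: 0.299
grip_force: 60.3
```

Emit:
{"fn": "drive_tool", "kwargs": {"series": [0,0,0,1,0,0,255,0,0,0,2,0,0,255,0,0,0,3,0,0,255,0,0,0,4,0,0,255,0,0,0,5,0,0,255,0,0,0,5,0,0,255]}}

```text
time: 11.5
ee_pos: [0.6042, -0.1909, 0.1666]
orientation: [[0.997, 0.078, -0.002], [0.078, -0.997, 0.0], [-0.002, -0.0, -1.0]]
wrist_force: [-6.4, 0.3, -1.1]
opening: 0.296
grip_force: 60.9
```

Emit:
{"fn": "drive_tool", "kwargs": {"series": [0,0,0,1,0,0,255,0,0,0,2,0,0,255,0,0,0,2,0,0,255]}}

```text
time: 11.88
ee_pos: [0.6057, -0.1908, 0.1666]
orientation: [[0.997, 0.078, -0.003], [0.078, -0.997, 0.0], [-0.003, -0.0, -1.0]]
wrist_force: [-10.4, 0.3, 2.6]
opening: 0.295
grip_force: 61.0
```

Emit:
{"fn": "drive_tool", "kwargs": {"series": [0,0,0,1,0,0,255,0,0,0,2,0,0,255,0,0,0,2.5,0,0,255,0,0,0,2.5,0,0,255]}}

```text
time: 12.38
ee_pos: [0.608, -0.1906, 0.1666]
orientation: [[0.997, 0.078, -0.003], [0.078, -0.997, 0.0], [-0.003, -0.0, -1.0]]
wrist_force: [-11.9, 0.6, 2.3]
opening: 0.296
grip_force: 61.1
```

Emit:
{"fn": "drive_tool", "kwargs": {"series": [0,0,0,0.7,0,0,255,0,0,0,1.4,0,0,255,0,0,0,1.4,0,0,255]}}

```text
time: 12.75
ee_pos: [0.609, -0.1906, 0.1665]
orientation: [[0.997, 0.078, -0.004], [0.078, -0.997, 0.0], [-0.004, -0.0, -1.0]]
wrist_force: [-14.7, 0.9, 2.4]
opening: 0.292
grip_force: 61.3
```

Emit:
{"fn": "drive_tool", "kwargs": {"series": [0,0,0,0.3,0,1,255,0,0,0,0.3,0,2,255,0,0,0,0.3,0,3,255,0,0,0,0.3,0,4,255,0,0,0,0.3,0,4,255]}}

```text
time: 13.38
ee_pos: [0.609, -0.1909, 0.1623]
orientation: [[0.997, 0.077, -0.004], [0.077, -0.997, -0.0], [-0.004, -0.0, -1.0]]
wrist_force: [-13.4, -1.1, 2.6]
opening: 0.299
grip_force: 61.4
```

Emit:
{"fn": "drive_tool", "kwargs": {"series": [0,0,0,0,0,1,255,0,0,0,0,0,2,255,0,0,0,0,0,3,255,0,0,0,0,0,4,255,0,0,0,0,0,4,255]}}

```text
time: 14.0
ee_pos: [0.609, -0.1909, 0.1583]
orientation: [[0.997, 0.077, -0.004], [0.077, -0.997, -0.0], [-0.004, 0.0, -1.0]]
wrist_force: [-14.7, -1.1, 1.5]
opening: 0.297
grip_force: 61.3
```

```bash
python3 s.py s2
```

```text
14.0 [ 0.609  -0.1909  0.1583] [ 0.997   0.0772 -0.0044] [-14.6649  -1.0583   1.544 ] [-0.3072  2.6067 -0.053 ]
```

View pics/s2.png

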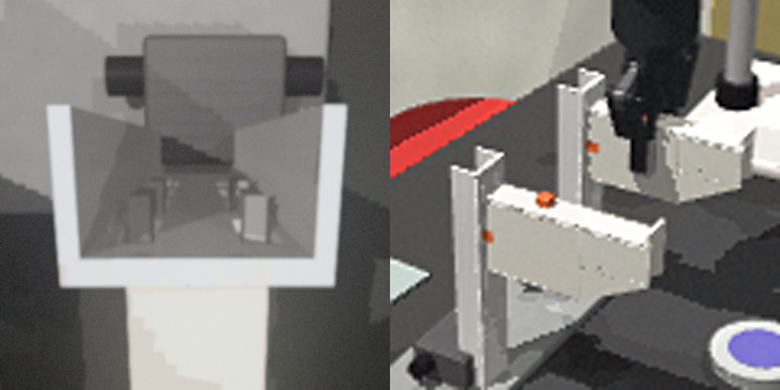

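The claws show behind the wall through the slots (140,210 and 255,215). I'll release, rise and shut the fingers, then move over the top near the upright.

Emit:
{"fn": "drive_tool", "kwargs": {"series": [0,0,0,-0.8,0,0,230,0,0,0,-0.8,0,0,100,0,0,0,-0.8,0,0,50,0,0,0,-0.8,0,0,50,0,0,0,-0.8,0,0,50,0,0,0,-0.8,0,-15,50,0,0,0,-0.8,0,-40,50,0,0,0,-0.8,0,-75,50,0,0,0,-0.8,0,-75,255,0,0,0,20,0,-75,255,0,0,0,36,0,-75,255,0,0,0,36,0,-75,255,0,0,0,36,0,-75,255,0,0,0,36,0,-75,255,0,0,0,36,0,-75,255]}}

```text
time: 16.02
ee_pos: [0.6468, -0.1877, 0.234]
orientation: [[0.997, 0.078, 0.0], [0.078, -0.997, -0.0], [0.0, 0.0, -1.0]]
wrist_force: [-0.2, -0.2, 0.6]
opening: -0.0
grip_force: 0.0
```

```bash
python3 s.py s3
python3 - <<'E'
from h import *
from b import sel,rect
cal=ctrl.calibration("side");d=ctrl.snapshot("side")[1];p=cloud(cal,d,d>0)
print("=====");rect("top",sel(p,[.48,-.25,.196],[.66,-.13,.212])); q=sel(p,[.5,-.21,.19],[.66,-.16,.2125])
for a in (.54,.56,.58,.60,.62,.64):
    s=q[abs(q[:,0]-a)<.008];print(a,len(s),s[:,2].max() if len(s) else 0)
E
```

```text
16.025 [ 0.6468 -0.1877  0.234 ] [0.997  0.0778 0.0001] [-0.1934 -0.173   0.5902] [ 0.0409 -0.028  -0.0486]
scene bench 1175 z -0.0001650383453346207 rect [500.2  88.1] [199.7  63.5] pca deg 4.99942343381121 box [[400.0, 120.0], [400.0, 56.0], [600.0, 57.0], [600.0, 120.0]]
scene loose top 477 z 0.06955723763318744 rect [503.4 196.6] [147.7  29.2] pca deg 27.574430966788817 box [[431.0, 175.0], [445.0, 149.0], [575.0, 218.0], [562.0, 244.0]]
scene loose tab 35 z 0.07896214014444745 rect [484.8 185.2] [103.2  26.3] pca deg 27.512633637480164 box [[432.0, 176.0], [443.0, 152.0], [537.0, 195.0], [526.0, 219.0]]
scene mate top 780 z 0.20189409318943885 rect [594.3 -25.4] [174.5  40.1] pca deg 4.489584920902734 box [[505.0, -16.0], [510.0, -55.0], [683.0, -35.0], [679.0, 5.0]]
scene foot 977 z 0.045874788379678684 rect [ 702.1 -191.8] [ 65.9 101.3] pca deg 99.27712643079282 box [[665.0, -144.0], [673.0, -245.0], [739.0, -240.0], [731.0, -139.0]]
scene mast free 639 z 0.17883310189642232 rect [ 680.3 -185.2] [26.9 40.7] pca deg 93.65831524235747 box [[665.0, -166.0], [668.0, -206.0], [695.
[... 1199 characters left out ...]
, -207.0], [688.0, -160.0]]
side mast free top 63 z 0.221565262354902 rect [ 675.2 -185.4] [27.1 45.6] pca deg 99.26148341483588 box [[660.0, -164.0], [664.0, -209.0], [691.0, -207.0], [687.0, -162.0]]
side mate mast top 60 z 0.2212580659648701 rect [662.  -13.9] [42.4 26.2] pca deg 91.8310320274085 box [[649.0, -35.0], [675.0, -35.0], [675.0, 7.0], [649.0, 7.0]]
=====
top 336 z 0.20191609056227117 rect [ 584.3 -191.6] [150.4  33. ] pca deg 5.365200057004529 box [[508.0, -182.0], [511.0, -215.0], [661.0, -201.0], [658.0, -168.0]]
0.54 43 0.2037148176084803
0.56 47 0.2034334346739279
0.58 44 0.20376132587381313
0.6 50 0.21117059867626364
0.62 43 0.20881143275432468
0.64 47 0.20714027247353614
```

View pics/s3.png

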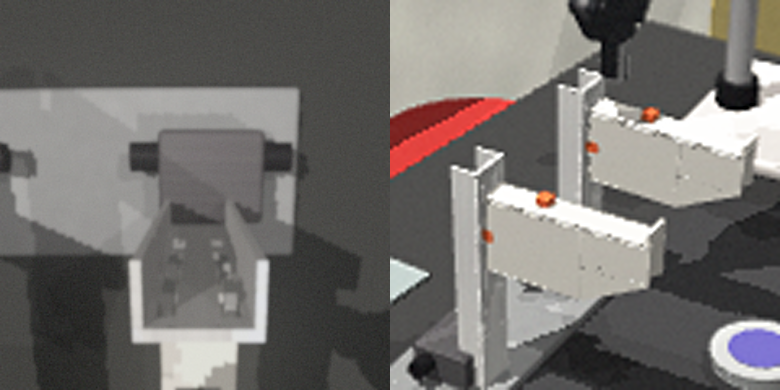

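The bracket hangs by its claws, drooping slightly, and the catch is still in. I'll press down close to the upright.

Emit:
{"fn": "drive_tool", "kwargs": {"series": [0,0,0,3,0,12,255,0,0,0,3,0,22,255,0,0,0,3,0,24,255,0,0,0,3,0,25,255,0,0,0,3,0,26,255,0,0,0,3,0,27,255,0,0,0,3,0,27,255]}}

```text
time: 17.1
ee_pos: [0.65, -0.1872, 0.2069]
orientation: [[0.997, 0.078, 0.0], [0.078, -0.997, -0.0], [0.0, 0.0, -1.0]]
wrist_force: [-0.2, -0.2, 0.4]
opening: 0.002
grip_force: 0.0
```

Emit:
{"fn": "drive_tool", "kwargs": {"series": [0,0,0,0,0,0.7,255,0,0,0,0,0,1.4,255,0,0,0,0,0,2.1,255,0,0,0,0,0,2.1,255]}}

```text
time: 17.6
ee_pos: [0.6502, -0.1873, 0.205]
orientation: [[0.997, 0.078, 0.001], [0.078, -0.997, -0.0], [0.001, 0.0, -1.0]]
wrist_force: [0.5, -0.6, -0.4]
opening: -0.001
grip_force: 0.0
```

Emit:
{"fn": "drive_tool", "kwargs": {"series": [0,0,0,0,0,0.7,255,0,0,0,0,0,1.4,255,0,0,0,0,0,2.1,255,0,0,0,0,0,2.1,255]}}

```text
time: 18.1
ee_pos: [0.65, -0.1872, 0.2028]
orientation: [[0.997, 0.078, 0.0], [0.078, -0.997, -0.0], [0.0, 0.0, -1.0]]
wrist_force: [-1.2, -0.2, 3.9]
opening: 0.002
grip_force: 2.1
```

Emit:
{"fn": "drive_tool", "kwargs": {"series": [0,0,0,0,0,0.6,255,0,0,0,0,0,1.2,255,0,0,0,0,0,1.2,255]}}

```text
time: 18.48
ee_pos: [0.6501, -0.1873, 0.2025]
orientation: [[0.997, 0.078, 0.001], [0.078, -0.997, -0.0], [0.001, 0.0, -1.0]]
wrist_force: [-6.5, 1.6, 15.9]
opening: -0.0
grip_force: 8.0
```

Emit:
{"fn": "drive_tool", "kwargs": {"series": [0,0,0,0,0,0.6,255,0,0,0,0,0,0.6,255]}}

```text
time: 18.73
ee_pos: [0.6502, -0.1873, 0.2025]
orientation: [[0.997, 0.078, 0.001], [0.078, -0.997, -0.0], [0.001, 0.001, -1.0]]
wrist_force: [-10.1, 2.2, 20.9]
opening: 0.005
grip_force: 10.9
```

```bash
cat > f.py <<'E'
from h import *
import sys
np.set_printoptions(precision=4,suppress=True)
cal=ctrl.calibration("side");img,d=ctrl.snapshot("side");cv2.imwrite("pics/side_"+sys.argv[1]+".png",img);p=cloud(cal,d,d>0)
u=np.array([.997,.078]);v=np.array([-.078,.997])
def prof(n,c,dx):  # c: face centre in side-camera world
    q=p[:,:2]-c; a=-(q@u);b=q@v
    for lo in (25,62,80,100,120):
        m=(a*1e3>lo)&(a*1e3<lo+18)&(abs(b)<.012)&(p[:,2]>.18)&(p[:,2]<.225);z=p[m,2]
        k=z[z>z.max()-.006] if len(z) else z
        print(n,lo,len(z),np.median(k) if len(k) else 0,end=" | ")
    print()
prof("free",np.array([.662,-.1865]),0); prof("mate",np.array([.6495,-.0145]),0)
o=ctrl.observe();print(o["ee_pos"],o["wrist_force"])
a=img[100:160,290:370];cv2.imwrite("pics/f_"+sys.argv[1]+".png",cv2.resize(img[100:190,270:370],(780,700),interpolation=cv2.INTER_CUBIC)[:600])
E
python3 f.py 1
```

```text
free 25 42 0.2220056124748501 | free 62 39 0.19930762021833612 | free 80 39 0.19867581033748036 | free 100 38 0.19836297339199419 | free 120 46 0.19745365787375602 | 
mate 25 55 0.2006306381375964 | mate 62 68 0.2004758950218129 | mate 80 70 0.20072197767408928 | mate 100 71 0.20053530622176063 | mate 120 65 0.2002521175022772 | 
[ 0.6501 -0.1873  0.2024] [-8.9503  2.0666 21.9269]
```

View pics/f_1.png

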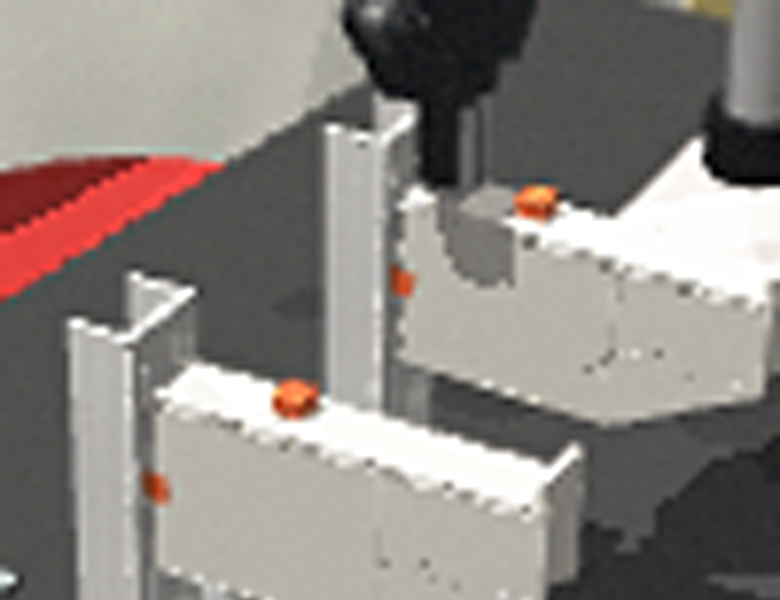

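Picture budget is used. The top stands at the expected seated height (about 0.203 m minus droop) and is a hard stop. I'll back off, then check the catch numerically, comparing its orange pixels before and after.

Emit:
{"fn": "drive_tool", "kwargs": {"series": [0,0,0,0,0,-2,255,0,0,0,0,0,-15,255,0,0,0,0,0,-35,255,0,0,0,0,0,-35,255]}}

```text
time: 19.27
ee_pos: [0.6508, -0.1874, 0.2376]
orientation: [[0.997, 0.078, 0.003], [0.078, -0.997, -0.001], [0.003, 0.001, -1.0]]
wrist_force: [-0.0, -0.0, 0.6]
opening: -0.003
grip_force: 0.0
```

```bash
python3 f.py 2; python3 s.py s4
python3 - <<'E'
import cv2,numpy as np
def orange(a): 
    h=a.astype(float); return np.clip(h[...,2]-1.3*h[...,1]-10,0,None)*(h[...,2]>70)
for n in ["s1","s2","s3","s4"]:
    a=cv2.imread(f"pics/{n}.png")[:,390:]
    for k,(x0,x1,y0,y1) in {"free":(180,225,115,165),"mate":(75,120,215,260)}.items():
        w=orange(a[y0:y1,x0:x1]);w=np.where(w>15,w,0);c=w.sum(0);r=w.sum(1)
        xs=np.arange(x0,x1);s=c.sum()
        print(n,k,"sum",int(s),"cx",round((c*xs).sum()/s,1),"cy",round((r*np.arange(y0,y1)).sum()/s,1),"ext",xs[c>60].min(),xs[c>60].max())
    g=a[...,:].astype(int).sum(2)
a=cv2.imread("pics/side_1.png");b=cv2.imread("pics/side_2.png")
for n,i in (("p",a),("r",b)):
    print(n);print(np.round(orange(i)[130:142,316:328]).astype(int))
E
```

```text
free 25 41 0.20051777251427189 | free 62 37 0.19948247603678876 | free 80 44 0.19864580677987656 | free 100 40 0.19822445243416212 | free 120 32 0.197092439825796 | 
mate 25 59 0.20091757188655593 | mate 62 70 0.20049591711835857 | mate 80 64 0.20011714819545706 | mate 100 67 0.20064760474820947 | mate 120 62 0.20075277080586387 | 
[ 0.6503 -0.1873  0.2365] [-0.3572  0.0047  0.2711]
19.325 [ 0.6503 -0.1873  0.2365] [0.997  0.078  0.0011] [-0.3572  0.0047  0.2711] [ 0.0277  0.0212 -0.0049]
s1 free sum 8706 cx 210.5 cy 139.6 ext 205 217
s1 mate sum 4559 cx 97.5 cy 236.0 ext 93 102
s2 free sum 6524 cx 201.9 cy 146.8 ext 196 207
s2 mate sum 4506 cx 97.5 cy 236.0 ext 93 101
s3 free sum 6431 cx 201.9 cy 147.3 ext 196 207
s3 mate sum 4405 cx 97.5 cy 236.0 ext 93 101
s4 free sum 5043 cx 200.0 cy 149.9 ext 196 204
s4 mate sum 4466 cx 97.5 cy 236.0 ext 93 101
p
[[ 0  0  0  0  0  0  0  0  0  0  0  0]
 [ 0  0  0  0  0  0  0  0  0  0  0  0]
 [ 0  0  0  0  0  0  0  0  0  0  0  0]
 [ 0  0  0  0  0  0  0  0  0  0  0  0]
 [ 0  0  0  0 26  0  0  0  0  0  0  0]
 [ 0  0  0  0 39 84 37  0  0  0  0  0]
 [ 0  0  0  0 37 84 66  0  0  0  0  0]
 [ 0  0  0  0 14 86 56  0  0  0  0  0]
 [ 0  0  0  0  0  0  0  0  0  0  0  0]
 [ 0  0  0  0  0  0  0  0  0  0  0  0]
 [ 0  0  0  0  0  0  0  0  0  0  0  0]
 [ 0  0  0  0  0  0  0  0  0  0  0  0]]
r
[[ 0  0  0  0  0  0  0  0  0  0  0  0]
 [ 0  0  0  0  0  0  0  0  0  0  0  0]
 [ 0  0  0  0  0  0  0  0  0  0  0  0]
 [ 0  0  0  0  0  0  0  0  0  0  0  0]
 [ 0  0  0  0 26  0  0  0  0  0  0  0]
 [ 0  0  0  0 38 88 78  0  0  0  0  0]
 [ 0  0  0  0 35 84 70  0  0  0  0  0]
 [ 0  0  0  0 10 48 58  0  0  0  0  0]
 [ 0  0  0  0  0  0  0  0  0  0  0  0]
 [ 0  0  0  0  0  0  0  0  0  0  0  0]
 [ 0  0  0  0  0  0  0  0  0  0  0  0]
 [ 0  0  0  0  0  0  0  0  0  0  0  0]]
```

```bash
python3 - <<'E'
import cv2,numpy as np
for n in ["s2","s3","s4"]:
    a=cv2.imread(f"pics/{n}.png")[:,:390].astype(float)
    w=(a[...,2]-1.25*a[...,1]>8)&(a[...,2]>40)
    k,l,st,c=cv2.connectedComponentsWithStats(w.astype(np.uint8))
    print(n,[(s.tolist(),np.round(c[i+1]).tolist()) for i,s in enumerate(st[1:]) if s[4]>3])
E
python3 - <<'E'
import sys;sys.path.insert(0,'.')
from h import *
cal=ctrl.calibration("side");img,d=ctrl.snapshot("side");i=img.astype(float)
m=(i[...,2]>1.4*i[...,1]+10)&(i[...,2]>70)
u=np.array([.997,.078]);
for n,c,r in (("free",np.array([.662,-.1865]),(125,145,314,330)),("mate",np.array([.6495,-.0145]),(150,172,278,296))):
    k=np.zeros_like(m);k[r[0]:r[1],r[2]:r[3]]=m[r[0]:r[1],r[2]:r[3]]
    p=cloud(cal,d,k);print(n,len(p),"dist from face mm",np.round(np.sort(-(p[:,:2]-c)@u*1e3),1),"z",np.round(p[:,2].min(),4),np.round(p[:,2].max(),4))
E
```

```text
s2 []
s3 []
s4 []
free 10 dist from face mm [-4.1 -3.4 -2.8 -1.7  0.5  1.6  2.1  3.   4.5  6.4] z 0.1582 0.1709
mate 9 dist from face mm [-2.8 -0.9  0.7  1.8  2.2  2.7  3.7  4.   5. ] z 0.158 0.169
```

Consistent with the mate, but I want certainty. I'll re-grip gently and try lifting a couple of mm: a locked bracket resists.

Emit:
{"fn": "drive_tool", "kwargs": {"series": [0,0,0,-20,0,0,100,0,0,0,-41.5,0,0,50,0,0,0,-41.5,0,0,50,0,0,0,-41.5,0,0,50,0,0,0,-41.5,0,40,50,0,0,0,-41.5,0,70,50,0,0,0,-41.5,0,77,50,0,0,0,-41.5,0,77,255,0,0,0,-41.5,0,77,255,0,0,0,-41.5,0,77,255,0,0,0,-41.5,0,77,255,0,0,0,-41.5,0,77,255]}}

```text
time: 21.02
ee_pos: [0.6092, -0.1907, 0.16]
orientation: [[0.997, 0.078, 0.002], [0.078, -0.997, -0.001], [0.002, 0.001, -1.0]]
wrist_force: [-0.8, 0.7, 7.3]
opening: 0.299
grip_force: 59.9
```

Emit:
{"fn": "drive_tool", "kwargs": {"series": [0,0,0,0,0,-0.7,255,0,0,0,0,0,-1.4,255,0,0,0,0,0,-1.4,255]}}

```text
time: 21.4
ee_pos: [0.6092, -0.1905, 0.1604]
orientation: [[0.997, 0.078, 0.001], [0.078, -0.997, -0.0], [0.001, 0.0, -1.0]]
wrist_force: [5.4, -1.5, -1.6]
opening: 0.296
grip_force: 59.1
```

Emit:
{"fn": "drive_tool", "kwargs": {"series": [0,0,0,0,0,-0.7,255,0,0,0,0,0,-1.4,255,0,0,0,0,0,-1.4,255]}}

```text
time: 21.78
ee_pos: [0.6092, -0.1902, 0.1617]
orientation: [[0.997, 0.078, 0.001], [0.078, -0.997, 0.0], [0.001, -0.0, -1.0]]
wrist_force: [5.8, 0.0, -4.4]
opening: 0.294
grip_force: 59.1
```

Emit:
{"fn": "drive_tool", "kwargs": {"series": [0,0,0,0,0,-0.7,255,0,0,0,0,0,-1.4,255,0,0,0,0,0,-1.4,255]}}

```text
time: 22.15
ee_pos: [0.6091, -0.1901, 0.1625]
orientation: [[0.997, 0.078, 0.001], [0.078, -0.997, 0.0], [0.001, -0.0, -1.0]]
wrist_force: [10.0, -0.3, -11.5]
opening: 0.3
grip_force: 59.6
```

Emit:
{"fn": "drive_tool", "kwargs": {"series": [0,0,0,0,0,-0.7,255,0,0,0,0,0,-1,255,0,0,0,0,0,-1,255,0,0,0,0,0,-1,255]}}

```text
time: 22.65
ee_pos: [0.6091, -0.1902, 0.1635]
orientation: [[0.997, 0.078, 0.001], [0.078, -0.997, 0.0], [0.001, -0.0, -1.0]]
wrist_force: [10.1, -1.5, -12.0]
opening: 0.297
grip_force: 59.8
```

```bash
python3 f.py 3; python3 s.py s5
python3 - <<'E'
import cv2,numpy as np
def orange(a): 
    h=a.astype(float); return np.clip(h[...,2]-1.3*h[...,1]-10,0,None)*(h[...,2]>70)
for n in ["s2","s3","s4","s5"]:
    a=cv2.imread(f"pics/{n}.png")[:,390:]
    for k,(x0,x1,y0,y1) in {"free":(180,225,115,165)}.items():
        w=orange(a[y0:y1,x0:x1]);w=np.where(w>15,w,0);c=w.sum(0);r=w.sum(1);xs=np.arange(x0,x1);s=c.sum()
        print(n,k,"sum",int(s),"cx",round((c*xs).sum()/s,1),"cy",round((r*np.arange(y0,y1)).sum()/s,1),"ext",xs[c>60].min(),xs[c>60].max())
E
```

```text
free 25 6 0.18886037537322975 | free 62 36 0.21962565810460694 | free 80 36 0.2025100424809806 | free 100 35 0.20242991325831117 | free 120 36 0.2019738374143876 | 
mate 25 64 0.20018227354538082 | mate 62 65 0.20086594923662773 | mate 80 68 0.2004539614163786 | mate 100 74 0.20090051128850034 | mate 120 68 0.20056668944718775 | 
[ 0.6091 -0.1901  0.1634] [ 10.3724  -0.445  -13.1321]
22.7 [ 0.6091 -0.1901  0.1634] [0.9969 0.0784 0.0006] [ 10.3724  -0.445  -13.1321] [-0.1044 -1.4724 -0.01  ]
s2 free sum 6524 cx 201.9 cy 146.8 ext 196 207
s3 free sum 6431 cx 201.9 cy 147.3 ext 196 207
s4 free sum 5043 cx 200.0 cy 149.9 ext 196 204
s5 free sum 4476 cx 199.7 cy 148.5 ext 196 204
```

Emit:
{"fn": "drive_tool", "kwargs": {"series": [0,0,0,0,0,-0.5,255,0,0,0,0,0,-1,255,0,0,0,0,0,-1,255,0,0,0,0,0,-1,255]}}

```text
time: 23.35
ee_pos: [0.609, -0.1901, 0.1643]
orientation: [[0.997, 0.078, 0.0], [0.078, -0.997, 0.001], [0.0, -0.001, -1.0]]
wrist_force: [10.9, -0.3, -15.1]
opening: 0.299
grip_force: 59.9
```

```bash
python3 f.py 4; python3 s.py s6
python3 - <<'E'
import cv2,numpy as np
def orange(a): 
    h=a.astype(float); return np.clip(h[...,2]-1.3*h[...,1]-10,0,None)*(h[...,2]>70)
for n in ["s2","s4","s5","s6"]:
    a=cv2.imread(f"pics/{n}.png")[:,390:]
    x0,x1,y0,y1=180,225,115,165
    w=orange(a[y0:y1,x0:x1]);w=np.where(w>15,w,0);c=w.sum(0);r=w.sum(1);xs=np.arange(x0,x1);s=c.sum()
    print(n,"sum",int(s),"cx",round((c*xs).sum()/s,1),"cy",round((r*np.arange(y0,y1)).sum()/s,1),"ext",xs[c>60].min(),xs[c>60].max())
# template shift of heel underside/back corner region between side images
ref=cv2.imread("pics/side_2.png",0).astype(np.float32)
for k in (3,4):
    b=cv2.imread(f"pics/side_{k}.png",0).astype(np.float32)
    for nm,(x0,x1,y0,y1) in {"heel low":(316,334,136,156),"nose":(345,372,125,155)}.items():
        print(k,nm,np.round(cv2.phaseCorrelate(ref[y0:y1,x0:x1],b[y0:y1,x0:x1],cv2.createHanningWindow((x1-x0,y1-y0),cv2.CV_32F)),2))
E
```

```text
free 25 3 0.1810445159801074 | free 62 30 0.21881529408416572 | free 80 34 0.20390234432244694 | free 100 36 0.2034899848224488 | free 120 37 0.2040038990315267 | 
mate 25 51 0.20062195618612938 | mate 62 70 0.20065184131106126 | mate 80 64 0.20098510632591635 | mate 100 62 0.2003200632721397 | mate 120 77 0.20044041990220332 | 
[ 0.6091 -0.1901  0.1643] [ 10.0605  -0.2507 -15.6951]
23.4 [ 0.6091 -0.1901  0.1643] [0.9969 0.0785 0.0005] [ 10.0605  -0.2507 -15.6951] [-0.1924 -1.6433 -0.0052]
s2 sum 6524 cx 201.9 cy 146.8 ext 196 207
s4 sum 5043 cx 200.0 cy 149.9 ext 196 204
s5 sum 4476 cx 199.7 cy 148.5 ext 196 204
s6 sum 4692 cx 199.9 cy 148.6 ext 196 204Traceback (most recent call last):
  File "<stdin>", line 14, in <module>
    return _wrapfunc(a, 'round', decimals=decimals, out=out)
    return _wrapit(obj, method, *args, **kwds)
    conv = _array_converter(obj)
ValueError: setting an array element with a sequence. The requested array has an inhomogeneous shape after 1 dimensions. The detected shape was (2,) + inhomogeneous part.
```

The nose rises but the catch stays put (cy 148.5 → 148.6) and out, so the bracket pivots about the locked catch. I'll lower it, release, and give it one more light press.

Emit:
{"fn": "drive_tool", "kwargs": {"series": [0,0,0,0,0,1.5,255,0,0,0,0,0,3,255,0,0,0,0,0,4,255,0,0,0,0,0,4,230,0,0,0,0,0,4,100,0,0,0,0,0,4,50,0,0,0,0,0,4,50,0,0,0,0,0,4,50,0,0,0,0,0,-20,50,0,0,0,0,0,-70,50,0,0,0,0,0,-70,255,0,0,0,20,0,-70,255,0,0,0,41,0,-70,255,0,0,0,41,0,-70,255,0,0,0,41,0,-70,255,0,0,0,41,0,-50,255,0,0,0,41,0,-41,255,0,0,0,41,0,-39.5,255,0,0,0,41,0,-38.5,255,0,0,0,41,0,-38.5,255]}}

```text
time: 26.05
ee_pos: [0.6496, -0.1874, 0.2039]
orientation: [[0.997, 0.078, 0.001], [0.078, -0.997, -0.0], [0.001, 0.0, -1.0]]
wrist_force: [-0.8, 0.0, 0.1]
opening: 0.004
grip_force: 0.0
```

Emit:
{"fn": "drive_tool", "kwargs": {"series": [0,0,0,0,0,0.6,255,0,0,0,0,0,1,255,0,0,0,0,0,1,255]}}

```text
time: 26.42
ee_pos: [0.6496, -0.1873, 0.2028]
orientation: [[0.997, 0.078, 0.0], [0.078, -0.997, -0.0], [0.0, 0.0, -1.0]]
wrist_force: [-0.1, 0.3, 3.7]
opening: 0.001
grip_force: 2.1
```

Emit:
{"fn": "drive_tool", "kwargs": {"series": [0,0,0,0,0,0.6,255,0,0,0,0,0,1.2,255,0,0,0,0,0,1.2,255,0,0,0,0,0,1.2,255,0,0,0,0,0,-1,255,0,0,0,0,0,-20,255,0,0,0,0,0,-60,255,0,0,0,-30,0,-110,255,0,0,0,-60,0,-130,255,0,0,0,-60,0,-130,255,0,0,0,-60,0,-130,255]}}

```text
time: 27.8
ee_pos: [0.5899, -0.1918, 0.3329]
orientation: [[0.997, 0.078, 0.0], [0.078, -0.997, 0.0], [0.0, -0.0, -1.0]]
wrist_force: [0.7, 0.2, -0.4]
opening: 0.002
grip_force: 0.0
```

```bash
python3 f.py 5; python3 s.py s7
python3 - <<'E'
import cv2,numpy as np
from bench import ctrl
def orange(a): 
    h=a.astype(float); return np.clip(h[...,2]-1.3*h[...,1]-10,0,None)*(h[...,2]>70)
a=cv2.imread("pics/s7.png")[:,390:]
x0,x1,y0,y1=180,225,115,165
w=orange(a[y0:y1,x0:x1]);w=np.where(w>15,w,0);c=w.sum(0);r=w.sum(1);xs=np.arange(x0,x1);s=c.sum()
print("sum",int(s),"cy",round((r*np.arange(y0,y1)).sum()/s,1),"ext",xs[c>60].min(),xs[c>60].max())
print(ctrl.job_done())
E
```

```text
free 25 33 0.2012456611894805 | free 62 31 0.19966290899537917 | free 80 32 0.19867497540442786 | free 100 35 0.1982473092866595 | free 120 36 0.19737630866717576 | 
mate 25 60 0.2006602866442632 | mate 62 67 0.2003935084333099 | mate 80 70 0.20047769534060195 | mate 100 66 0.20069328614679835 | mate 120 70 0.20058531635126403 | 
[ 0.59   -0.1917  0.3322] [ 0.5944  0.5923 -0.7007]
27.85 [ 0.59   -0.1917  0.3322] [ 0.9969  0.0784 -0.0004] [ 0.5944  0.5923 -0.7007] [-0.0174 -0.0505 -0.0215]
sum 4668 cy 150.5 ext 196 203
the job is handed in; nothing more can be done
None
```

The bracket now hangs on the free upright in the mate's row, let go and drooping about 2°, and I handed the job in at about 28 s. A lift test and the orange pixels both indicate the catch snapped out and locked, but hand-in returned no verdict.

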